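# Put away model atoms through the classroom sorter

## Task

Put the black and the red model atoms away with the sorter. First lean its orange-knobbed lever over towards the black tray and drop the black atom into the blue hopper; once that atom is in its tray, lean the lever over towards the red tray and drop the red atom into the hopper. Leave the white and the blue atoms where they are in the rack.

Things in the scene. Friction and masses are not known exactly. Their poses are not given: they have to be found in the camera images.
- carbon_center (a point): Black (carbon) model atom, a solid plastic ball 40 mm in diameter (about 35 g), at the start resting in one of the four cups of a wooden rack; which cup is chance. This point is the ball's centre
- oxygen_center (a point): Red (oxygen) model atom, a solid plastic ball 40 mm in diameter (about 35 g), at the start resting in one of the four cups of a wooden rack; which cup is chance. This point is the ball's centre
- hydrogen_center (a point): White (hydrogen) model atom, a solid plastic ball 40 mm in diameter (about 35 g), at the start resting in one of the four cups of a wooden rack; which cup is chance. This point is the ball's centre. To be left in its cup
- nitrogen_center (a point): Blue (nitrogen) model atom, a solid plastic ball 40 mm in diameter (about 35 g), at the start resting in one of the four cups of a wooden rack; which cup is chance. This point is the ball's centre. To be left in its cup
- rack: Fixed wooden strip, 250 x 50 mm, 8 mm thick, with four white square cups (26 mm across, rims 26 mm above the table) in a row along its x axis, 60 mm apart. A ball in a cup has its centre 44 mm above the table and is free to grip at its widest part; grip it across the row (along the rack's y axis). Origin: centre of its underside, on the table
- lever_knob (a point): Centre of the orange ball knob (30 mm in diameter) on top of the sorter's lever, a 10 mm steel rod rising on the robot's side of the sorter, 105 mm in front of the hopper's middle. The knob is 265 mm above the table with the lever upright, 251 mm when it leans fully
- diverter (a joint): Lean of the lever, rad: 0 upright, positive towards the sorter's +y side, stops at -0.45 and 0.45. It turns about a level axis 130 mm above the table, 135 mm below the knob. Starts near upright, takes 1 to 2 N at the knob, stays where it is left. It tips a plate under the hopper so that a ball rolls to the side the lever leans to; lean it at least 0.35 (knob 46 mm sideways)
- mouth (a point): Centre of the mouth of the sorter's blue square hopper, level with its rim 262 mm above the table. 130 mm square, funnels down to 84 mm. Axes: x level, away from the lever's side; y along the sorter from tray to tray; z up. The sorter is fixed, its place and heading vary. A ball let go just above the rim near the middle drops 10 cm to the tipped plate and rolls into the tray
- tray_black: Fixed black open tray, 140 x 140 mm, 70 mm high, walls 4 mm, at one end of the sorter, 135 mm along y from its middle; which side is chance. Origin: centre of its underside, on the table
- tray_red: Fixed red open tray of the same size, at the other end of the sorter. Origin: centre of its underside, on the table
Mind the look-alikes: they are no part of the job. Leave any yellow look-alike of the part that bears carbon_center alone. Of the things that look like the part that bears oxygen_center, the larger one is meant.

How it is judged:
By the outcome, as a careful person would: the job done as asked, in the order asked, and still so for the second after the job is handed in, with the robot touching nothing.
It also fails if it takes over 72 s, if anything falls off the work surface, if the arm or the gripper's body presses on something with over 40 N, if the wrist force passes 120 N, or if a joint passes its speed limit or range.

## Robot

A 7-joint arm with a two-finger parallel gripper is mounted at the origin on the work surface. World frame = base frame: x ahead of the robot, y to its left, z up, the work surface at z = 0. Lengths are in m, angles in rad, forces in N, time in s.
With the tool pointing down it reaches from about 0.35 to 0.9 m from the base axis. Payload 8.1 kg.
Tool frame: the origin (TCP) lies between the finger pads; the fingertips stand 25 mm ahead of it and the grasp point (between the pads) lies 6 mm ahead of it; z points along the fingers, y is the direction in which the jaws open and shut (so a half turn about z gives the same grasp; the last joint's range is limited). The gripper opens to 92 mm and grips with 3 to 60 N. Pads are 19 mm wide; open, the fingers measure 130 mm over their backs; the gripper's body (75 mm by 190 mm) begins 47 mm behind the grasp point.
Start: joints at [1.059, 0.434, 0.025, 1.573, -0.012, 1.134, -0.075], TCP at [0.248, -0.574, 0.252] pointing down, gripper open.
Joint ranges: [-2.62, 2.62], [-0.44, 2.09], [-1.27, 1.32], [0.08, 2.57], [-1.32, 4.46], [0.12, 2], [-2.74, 2.74]. Speed limits (rad/s): [2.22, 2.22, 3.01, 3.01, 3.14, 3.14, 3.14].

## Interface

Orientations are given as a rotation vector (axis times angle).
In Python, from cell import * gives the robot as it stands.
- The arm moves only by the shell command python3 -m jog 'ROWS' [FORCE]. ROWS is JSON, one flat list of numbers, 5 for each row, row after row: the finger opening in mm, from 0 to 91.8, then the shift along the tool's x, y, z in units of 40 mm (1.0 is 40 mm), then the turn about the tool's z in units of 6 degrees (1.0 is 6 degrees). A call has 1 to 20 rows; each row shifts and turns the pose as measured when the row begins, along the tool's axes as they then stand; what a row does not reach is not made up. A row lasts 1/12 s, in which the tool goes at most 41.7 mm and 7.16 degrees, less where a joint would pass 70% of its speed; a pose out of reach is approached as far as the arm can. A call is refused whole if a number of a shift passes 1 or a number of a turn 1, either way. A call with a gripper value outside its range is refused whole. The fingers move at their own pace and stop on an object; FORCE is the grip in N (left out, the last holds). Time passes only in rows, so rows that do not move let the fingers close. It gives the time, the measured TCP pose, the force and the opening at its end, in the units of the state.
- observe(): the state, without advancing time (a new reading comes with each control period).
- get_image(name): name is "scene" or "side" or "wrist"; returns the picture (420x560x3 uint8, red, green, blue); there is no depth.
- camera_params(name): a dict with "intrinsics" (3x3 intrinsics, pixels), "xyz" and "orientation" of the camera in the world. Camera axes: x right, y down, z forward; pixel columns grow to the right and rows downward; lengths in m; the calibration is good to about 2 mm. The wrist camera is an equidistant fisheye: a pixel r from the principal point sees the ray r / f radians off the axis. A picture is of the moment at which its call begins: read the wrist's pose just before it. camera_params takes no time and is no camera call; for the wrist camera it gives the pose at the moment of the call.
- sign_off(): hands the job in, once; it reports no verdict.
The state is a dict: "clock": time; "joints": joint angles; "dq": joint speeds; "joint_efforts": joint torques, N m; "position": TCP position; "ee_rot": TCP orientation; "force": force on the tool from outside, world axes, zero at the start; "ft_torque": the same for the moment, N m; "width": opening from 0.0 (shut) to 1.0 (fully open).
Only numpy, scipy, OpenCV 4.12 (cv2) and the standard library are available. Lean on these libraries where they do the work, as an engineer would, in place of code of your own. Each camera call takes 0.05 s, during which the arm holds its last target. There are 200 camera calls.

## Working session

There is one attempt and no reset: what is moved stays moved. The work goes in short steps, Python scripts to look and compute and a shell command to move; the robot and the scene stay as the last step left them, time stands still between calls to the robot, and variables do not carry over. Pictures are saved under pics/ and viewed, about 8 in all and at most 12, crops included, and the job is handed in when it is done.

```bash
mkdir -p pics
cat > h.py <<'E'
from cell import *
import numpy as np, cv2
from scipy.spatial.transform import Rotation as R
def save(n,f):
    cv2.imwrite(f'pics/{f}.png',get_image(n)[:,:,::-1])
def Rm(o):
    o=np.array(o,float)
    return o if o.shape==(3,3) else (R.from_rotvec(o) if o.size==3 else R.from_quat(o)).as_matrix()
def ray(n,u,v,p=None):
    p=p or camera_params(n);K=np.array(p['intrinsics'])
    x=(u-K[0,2])/K[0,0];y=(v-K[1,2])/K[1,1]
    if n=='wrist':
        r=np.hypot(x,y);d=np.array([x/r*np.sin(r),y/r*np.sin(r),np.cos(r)]) if r>0 else np.array([0,0,1.])
    else: d=np.array([x,y,1.])
    return np.array(p['xyz']),Rm(p['orientation'])@d
def atz(n,u,v,z,p=None):
    c,d=ray(n,u,v,p);return c+d*(z-c[2])/d[2]
def togo(t,grasp=0.006):
    s=observe();M=Rm(s['ee_rot']);e=np.array(t)-(np.array(s['position'])+M[:,2]*grasp)
    return M.T@e/0.04
E
python3 - <<'E'
from h import *
s=observe();print(s['clock'],s['position'],s['ee_rot'],s['width']);print(Rm(s['ee_rot']).round(3))
for n in ('scene','side','wrist'):
    p=camera_params(n);print(n,p['xyz'],p['orientation'],np.array(p['intrinsics'])[0:2].tolist())
a=get_image('scene');b=get_image('side');w=get_image('wrist')
for n,i in (('s0',a),('d0',b),('w0',w)): cv2.imwrite(f'pics/{n}.png',cv2.resize(i[:,:,::-1],(800,600),interpolation=cv2.INTER_CUBIC))
E
```

```text
0.0 [ 0.24817245 -0.57309638  0.25091994] [-3.07470534e+00 -6.37191863e-01  7.81416356e-04] 0.9980799333342228
[[ 0.918  0.397 -0.001]
 [ 0.397 -0.918  0.001]
 [-0.    -0.002 -1.   ]]
scene [0.90163187 0.70527197 0.74651847] [-0.68916993 -2.54371318  1.28459897] [[416.9567801408112, 0.0, 269.9759352336918], [0.0, 416.9567801408112, 207.80730490748886]]
side [0.29259001 0.67277067 0.95690675] [-0.5549925   2.78129992 -1.02773651] [[382.4916975588857, 0.0, 279.25692233778267], [0.0, 382.4916975588857, 214.64263209554392]]
wrist [ 0.31589585 -0.54413399  0.38464535] [ 2.42357586 -1.588387   -0.22733189] [[325.19226210127806, 0.0, 281.6471539005296], [0.0, 325.19226210127806, 208.1504422372524]]
```

View pics/s0.png

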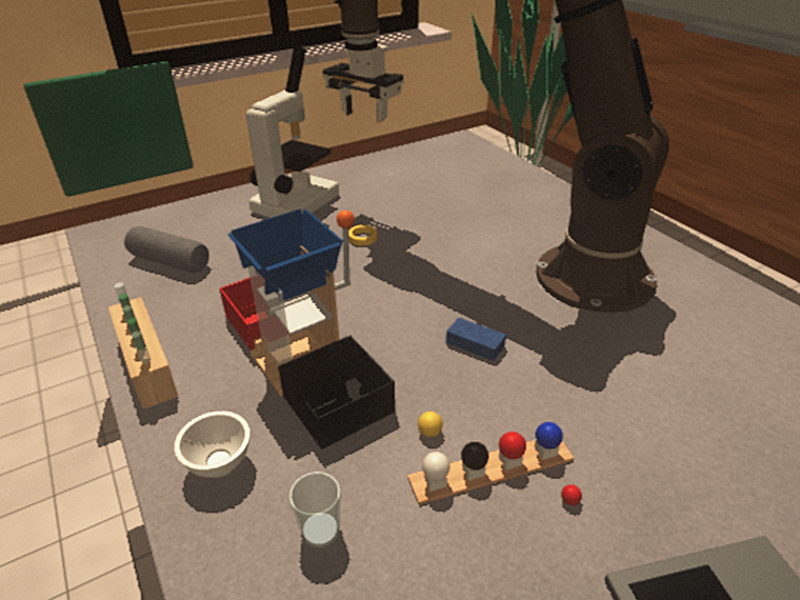

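View pics/d0.png

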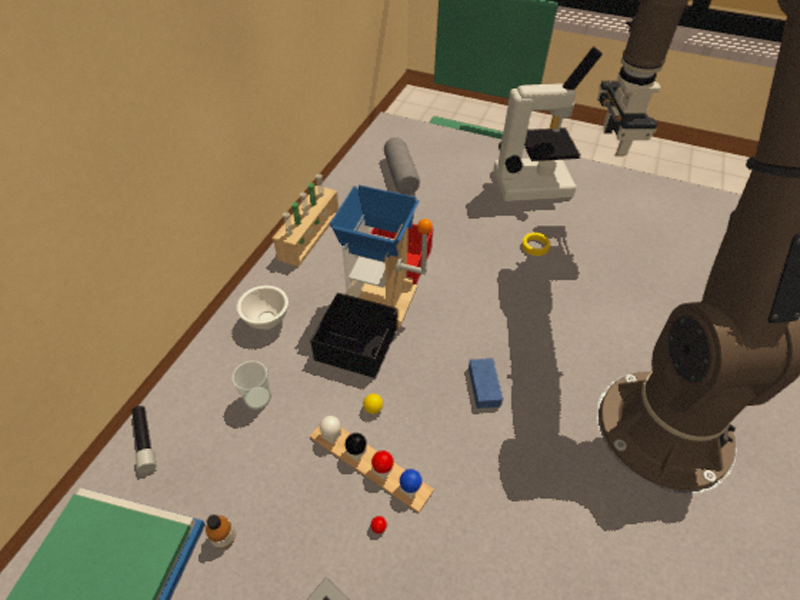

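The scene picture (800 px wide) shows knob (345,219), white (436,464), black (475,456), red (512,446) and blue (549,435). The hopper rim is near (229,237), (302,211), (341,243). In the side picture: knob (425,227), white (330,427), black (356,444), red (382,462), blue (411,481). The black tray is on the rack's side.

```bash
cat >> h.py <<'E'
def tri(a,b,na='scene',nb='side'):
    k=.7
    c1,d1=ray(na,a[0]*k,a[1]*k);c2,d2=ray(nb,b[0]*k,b[1]*k)
    t=np.linalg.lstsq(np.c_[d1,-d2],c2-c1,rcond=None)[0]
    p,q=c1+t[0]*d1,c2+t[1]*d2
    return (p+q)/2,np.linalg.norm(p-q)
E
python3 - <<'E'
from h import *
for n,a,b in (('knob',(345,219),(425,227)),('white',(436,464),(330,427)),('black',(475,456),(356,444)),('red',(512,446),(382,462)),('blue',(549,435),(411,481))):
    p,e=tri(a,b);z=.265 if n=='knob' else .044
    print(n,p.round(4),round(e,4),atz('scene',a[0]*.7,a[1]*.7,z).round(4),atz('side',b[0]*.7,b[1]*.7,z).round(4))
a=cv2.imread('pics/s0.png')[180:330,200:400];b=cv2.imread('pics/d0.png')[170:320,310:460]
cv2.imwrite('pics/c1.png',np.hstack([cv2.resize(a,(460,345),interpolation=2),cv2.resize(b,(340,340),interpolation=2)[:345]] if 0 else [cv2.resize(a,(440,330),interpolation=2),cv2.resize(b,(330,330),interpolation=2)]))
E
```

```text
knob [ 0.5422 -0.0828  0.2627] 0.0023 [ 0.5436 -0.0811  0.265 ] [ 0.5407 -0.0786  0.265 ]
white [0.5869 0.2673 0.0451] 0.004 [0.5864 0.2643 0.044 ] [0.5865 0.269  0.044 ]
black [0.5286 0.2797 0.0409] 0.0005 [0.5302 0.2813 0.044 ] [0.5277 0.2812 0.044 ]
red [0.4713 0.2932 0.0413] 0.0008 [0.4729 0.2943 0.044 ] [0.4707 0.2947 0.044 ]
blue [0.4111 0.3057 0.0417] 0.0013 [0.4126 0.3063 0.044 ] [0.4106 0.3073 0.044 ]
```

View pics/c1.png

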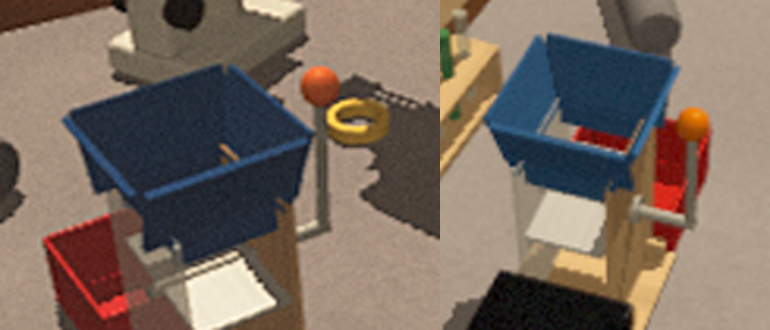

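The crop gives the rim corners in 800-px frames. Scene: (229.5,234.5), (302,211), (342,241), (267,269.5). Side: (359,187), (419,201), (332,225.5), (399.5,241.5).

Run:
```python
from h import *
S=[(229.5,234.5),(302.3,210.9),(342.3,240.9),(266.8,269.5)];D=[(358.6,187.3),(419,201),(331.8,225.5),(399.5,241.4)]
for n,L in(('scene',S),('side',D)):
    P=np.array([atz(n,u*.7,v*.7,.262) for u,v in L]);print(P.round(3).tolist(),P.mean(0).round(4))
```

```text
[[0.721, -0.139, 0.262], [0.591, -0.15, 0.262], [0.576, -0.026, 0.262], [0.706, -0.013, 0.262]] [ 0.6483 -0.0819  0.262 ]
[[0.71, -0.143, 0.262], [0.58, -0.15, 0.262], [0.707, -0.016, 0.262], [0.571, -0.026, 0.262]] [ 0.6423 -0.0838  0.262 ]
```

```bash
python3 -m jog '[44,0,0,-0.6,0.8, 44,0,-0.3,-0.6,0.8, 44,0,-0.6,-0.6,0.8, 44,0,-0.8,-0.4,0.8, 44,0,0,0,0]' 20
python3 - <<'E'
from h import *
s=observe();M=Rm(s['ee_rot']);print(M.round(3).tolist())
print(atz('scene',290*.7,205*.7,0),atz('side',535*.7,195*.7,0), atz('side',520*.7,90*.7,.25))
print('togo',togo([.541,-.081,.325],0))
E
```

```text
clock: 0.57
position: [0.2325, -0.5042, 0.3385]
ee_rot: [-3.131, -0.088, 0.007]
force: [0.3, -1.1, 1.1]
width: 0.689
[[0.998, 0.056, -0.004], [0.056, -0.998, 0.009], [-0.004, -0.009, -1.0]]
[ 0.43734521 -0.65956056  0.        ] [ 0.39945117 -0.61265897  0.        ] [ 0.50690949 -0.68754966  0.25      ]
togo [  8.2947036  -10.12738299   0.40042607]
```

```bash
python3 -m jog '[44,0,-0.9,0,0, 44,0.2,-0.9,0,0, 44,0.4,-0.9,0,0, 44,0.7,-0.7,0,0, 44,0.7,-0.7,0,0, 44,0.7,-0.7,0,0, 44,0.7,-0.7,0,0, 44,0.7,-0.7,0,0, 44,0.7,-0.7,0,0, 44,0.7,-0.7,0,0, 44,0.7,-0.7,0,0, 44,0.7,-0.7,0,0, 44,0.7,-0.6,0,0, 44,0.6,-0.3,0,0, 44,0.3,0,0,0, 44,0,0,0,0]'
python3 - <<'E'
from h import *
s=observe();M=Rm(s['ee_rot']);print(M.round(3).tolist())
print('togo',togo([.541,-.081,.325],0))
p=camera_params('wrist');print(p['xyz'],Rm(p['orientation']).round(3).tolist())
w=get_image('wrist')
cv2.imwrite('pics/w1.png',cv2.resize(w[:,:,::-1],(800,600),interpolation=2))
E
```

```text
clock: 1.9
position: [0.5595, -0.0688, 0.3359]
ee_rot: [-3.131, -0.086, 0.011]
force: [-0.3, -0.8, -1.1]
width: 0.479
[[0.998, 0.055, -0.007], [0.055, -0.998, 0.009], [-0.007, -0.01, -1.0]]
togo [-0.47660287  0.2822721   0.27220438]
[ 0.63412146 -0.06657354  0.46905802] [[0.056, -0.957, -0.285], [-0.998, -0.057, -0.007], [-0.009, 0.285, -0.959]]
```

View pics/w1.png

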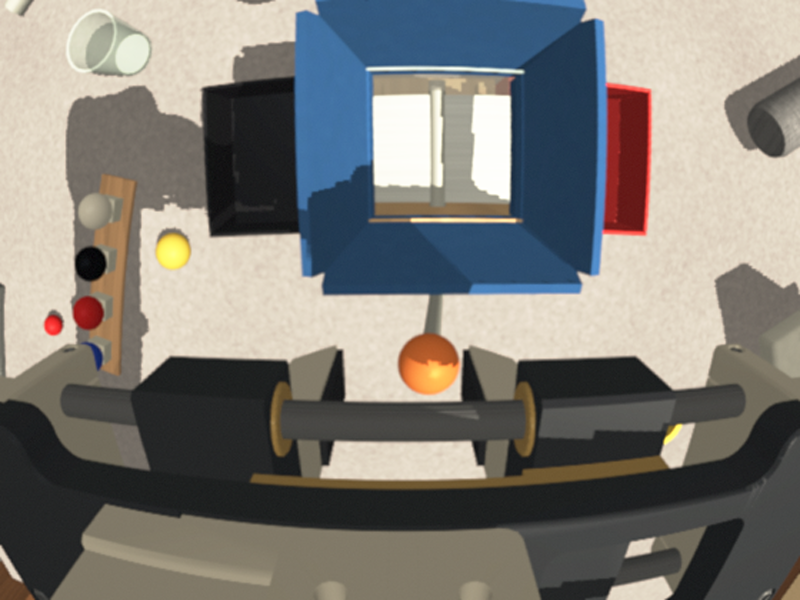

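The wrist view shows the knob at (429,363) between the jaws, slightly ahead. The hopper front rim edge runs (322,293)–(581,293), and the funnel bottom opening (370..524, 70..220) is seen centred at about (446,145).

Run:
```python
from h import *
A=lambda u,v,z:atz('wrist',u*.7,v*.7,z).round(4)
print('knob',A(429,363,.265));print('rim front',A(322,293,.262),A(581,293,.262), A(304,275,.262),A(598,275,.262))
print('base black tray corners',A(205,90,.07),A(210,236,.07),A(651,89,.07),A(647,235,.07))
print('balls',[A(u,v,.044).tolist() for u,v in((95,210),(90,263),(88,313))])
k=A(429,363,.265);print('togo',togo([k[0],k[1],.262],0))
```

```text
knob [ 0.5403 -0.0827  0.265 ]
rim front [ 0.5714 -0.0303  0.262 ] [ 0.5789 -0.1545  0.262 ] [ 0.5797 -0.0216  0.262 ] [ 0.5885 -0.1622  0.262 ]
base black tray corners [0.6977 0.1183 0.07  ] [0.5628 0.111  0.07  ] [ 0.7282 -0.2872  0.07  ] [ 0.5897 -0.2976  0.07  ]
balls [[0.585, 0.2663, 0.044], [0.5259, 0.2795, 0.044], [0.4663, 0.2923, 0.044]]
togo [-0.45804798  0.3418687   1.84443622]
```

```bash
python3 -m jog '[44,-0.45,0.35,0,0, 44,0,0,0.5,0, 44,0,0,0,0]'
python3 - <<'E'
from h import *
print('togo',togo([.5403,-.0827,.262],0))
E
```

```text
clock: 2.2
position: [0.5389, -0.0847, 0.3146]
ee_rot: [-3.131, -0.087, 0.015]
force: [-1.4, 0.2, -0.7]
width: 0.482
togo [ 0.04935373 -0.03566347  1.31462691]
```

```bash
python3 -m jog '[44,0,0,0.6,0, 44,0,0,0.6,0, 35,0,0,0.1,0, 35,0,0,0,0, 35,0,0,0,0, 35,0,-0.3,0,0, 35,0,-0.3,0,0, 35,0,-0.3,0,0, 35,0,-0.2,0,0, 35,0,0,0,0, 35,0,0,0,0]'
python3 - <<'E'
from h import *
w=get_image('wrist')
cv2.imwrite('pics/w2.png',w[:,:,::-1])
E
```

```text
clock: 3.12
position: [0.5353, -0.0397, 0.2713]
ee_rot: [-3.135, -0.078, 0.002]
force: [-0.5, -1.5, -1.6]
width: 0.382
```

View pics/w2.png

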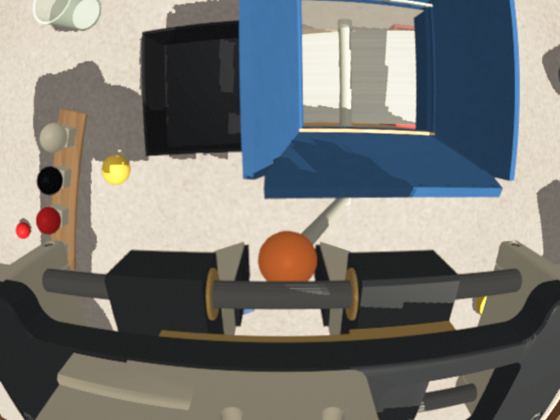

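The knob now sits between the jaws at (287,257), leaning towards the black tray. I'll measure its sideways shift.

Run:
```python
from h import *
k=atz('wrist',287,257,.253);print(k)
h=np.radians(4.3);m=np.array([.645,-.087]);print('knob in sorter',(k[:2]-m)@np.array([[np.cos(h),-np.sin(h)],[np.sin(h),np.cos(h)]]))
```

```text
[ 0.53911211 -0.04277647  0.253     ]
knob in sorter [-0.10227401  0.05203839]
```

```bash
python3 -m jog '[35,0,-0.08,0,0, 35,0,0,0,0, 40,0,0.05,-0.3,0, 40,0,0,-0.9,0, 40,0,0,-0.9,0, 60,0,-0.9,-0.1,0.5, 60,0,-0.95,0,0.6, 60,0,-0.95,0,0.6, 60,0,-0.95,0,0.6, 60,0,-0.95,0,0.4, 60,0,-0.95,0,0, 60,0,-0.7,0,0, 60,0,0,0,0]'
python3 - <<'E'
from h import *
M=Rm(observe()['ee_rot']);print(M.round(3).tolist());print('togo',togo([.5265,.280,.044]))
w=get_image('wrist')
cv2.imwrite('pics/w3.png',w[:,:,::-1])
E
```

```text
clock: 4.25
position: [0.5688, 0.2166, 0.3665]
ee_rot: [-3.104, 0.412, 0.001]
force: [-1.0, -0.3, 0.1]
width: 0.651
[[0.965, -0.261, 0.0], [-0.261, -0.965, 0.01], [-0.002, -0.01, -1.0]]
togo [-1.41561759 -1.17570436  7.92734344]
```

View pics/w3.png

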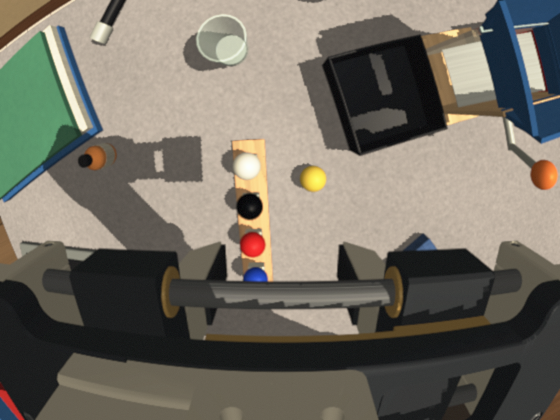

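The wrist view shows white (246,166), black (250,206), red (253,244) and knob (544,174), which is still leaning to the black side.

Run:
```python
from h import *
for u,v in ((246,166),(250,206),(253,244)): print(atz('wrist',u,v,.044))
print(atz('wrist',544,174,.252))
b=atz('wrist',250,206,.044);print(togo(b),togo([.5268,.280,.044]))
```

```text
[0.58573917 0.26360315 0.044     ]
[0.52749779 0.27478625 0.044     ]
[0.46878574 0.28776437 0.044     ]
[ 0.53763463 -0.04538666  0.252     ]
[-1.37587016 -1.12447144  7.92425559] [-1.42684045 -1.24569285  7.92537058]
```

```bash
python3 -m jog '[64,-0.6,-0.5,0.4,-0.4, 64,-0.6,-0.5,0.5,0, 64,-0.2,-0.2,0.9,0, 64,0,0,1,0, 64,0,0,1,0, 64,0,0,0.8,0, 64,0,0,0,0]'
python3 - <<'E'
from h import *
M=Rm(observe()['ee_rot']);print(M.round(3).tolist());print('togo',togo([.527,.278,.044]))
E
```

```text
clock: 4.88
position: [0.5292, 0.2708, 0.18]
ee_rot: [-3.11, 0.36, -0.013]
force: [-1.0, -0.9, -0.2]
width: 0.696
[[0.974, -0.228, 0.01], [-0.228, -0.974, 0.01], [0.007, -0.012, -1.0]]
togo [-0.11924073 -0.1213964   3.25197375]
```

```bash
python3 -m jog '[64,-0.1,-0.15,0.6,0, 64,0,0,0.9,0, 64,0,0,0.9,0, 64,0,0,0.5,0, 64,0,0,0.3,0, 64,0,0,0,0]'
python3 - <<'E'
from h import *
print('togo',togo([.527,.278,.044]))
w=get_image('wrist')
cv2.imwrite('pics/w4.png',w[:,:,::-1])
E
```

```text
clock: 5.38
position: [0.5363, 0.2732, 0.0566]
ee_rot: [-3.106, 0.377, -0.028]
force: [-0.3, -0.1, 0.9]
width: 0.693
togo [-0.260368   -0.05741339  0.16054788]
```

View pics/w4.png

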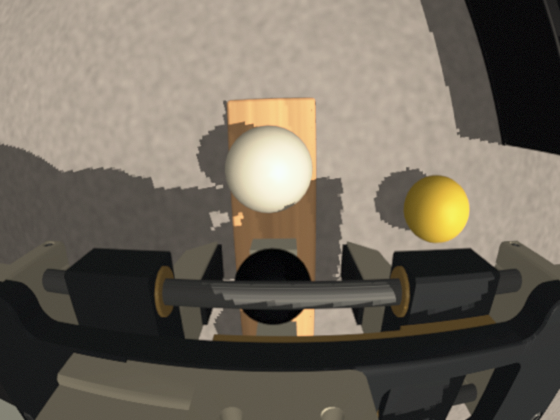

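The black ball is centred between the jaws at about (273,287) with white at (268,169). The jaws are about 10 mm too far along x.

```bash
python3 - <<'E'
from h import *
b=atz('wrist',273,287,.044);print(b,togo(b),atz('wrist',268,169,.044),Rm(observe()['ee_rot'])[:,2])
E
python3 -m jog '[64,-0.24,-0.05,0.15,0, 64,0,0,0,0]'
```

```text
[0.52711141 0.27963317 0.044     ] [-0.2845428  -0.08567769  0.19547061] [0.58694253 0.26687975 0.044     ] [ 0.02091889  0.01078815 -0.99972297]
clock: 5.6
position: [0.5301, 0.2784, 0.0549]
ee_rot: [-3.102, 0.38, -0.036]
force: [-1.2, -0.2, 0.5]
width: 0.698
```

```bash
python3 -m jog '[64,-0.1,-0.03,0.12,0, 36,0,0,0,0, 36,0,0,0,0, 36,0,0,0,0, 30,0,0,0,0, 30,0,0,0,0, 30,0,0,0,0, 30,0,0,-0.2,0]' 15
```

```text
clock: 6.27
position: [0.5271, 0.2819, 0.0618]
ee_rot: [-3.1, 0.378, -0.043]
force: [-0.1, -0.4, -0.5]
width: 0.422
```

```bash
python3 -m jog '[30,0,0,-0.5,0, 30,0,0,-0.8,0, 30,0,0,-0.9,0, 30,0,0,-0.9,0, 30,0,0,-0.9,0, 30,0,0,-0.9,0, 30,0,0,-0.8,0, 30,0,0,-0.5,0, 30,0,0,0,0]'
python3 - <<'E'
from h import *
print('togo',togo([.645,-.086,.30]),Rm(observe()['ee_rot']).round(3).tolist())
E
```

```text
clock: 7.02
position: [0.5174, 0.2778, 0.3259]
ee_rot: [-3.099, 0.375, -0.039]
force: [0.1, 0.5, 0.1]
width: 0.428
togo [5.25139167 8.08615087 0.43638572] [[0.971, -0.238, 0.027], [-0.239, -0.971, 0.016], [0.023, -0.022, -0.999]]
```

```bash
python3 -m jog '[30,0.3,0.4,0,0, 30,0.5,0.75,0,0, 30,0.5,0.8,0,0, 30,0.5,0.8,0,0, 30,0.5,0.8,0,0, 30,0.5,0.8,0,0, 30,0.5,0.8,0,0, 30,0.5,0.8,0,0, 30,0.5,0.8,0,0, 30,0.5,0.7,0,0, 30,0.3,0.3,0,0, 30,0,0,0,0]'
python3 - <<'E'
from h import *
print('togo',togo([.645,-.086,.295]),Rm(observe()['ee_rot'])[:,2].round(3).tolist())
E
```

```text
clock: 8.02
position: [0.6438, -0.084, 0.3218]
ee_rot: [-3.096, 0.358, -0.036]
force: [-1.5, 0.1, -0.2]
width: 0.426
togo [0.02817252 0.06025694 0.52028464] [0.026, 0.021, -0.999]
```

```bash
python3 -m jog '[30,0,0.05,0.35,0, 30,0,0,0.1,0, 30,0,0,0,0]'
python3 - <<'E'
from h import *
a=get_image('scene')[:,:,::-1];b=get_image('side')[:,:,::-1]
print(a[100:310,130:330].shape)
cv2.imwrite('pics/c2.png',np.hstack([cv2.resize(a[110:310,130:330],(400,400),interpolation=2),cv2.resize(b[90:290,190:390],(400,400),interpolation=2)]))
E
```

```text
clock: 8.27
position: [0.643, -0.0867, 0.3022]
ee_rot: [-3.095, 0.363, -0.033]
force: [-0.1, 0.2, -0.2]
width: 0.424
(210, 200, 3)
```

View pics/c2.png

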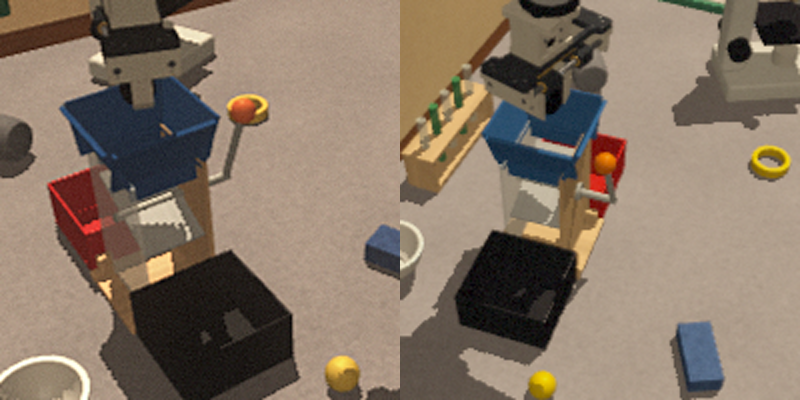

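The gripper sits over the hopper. The knob is at scene (251,165) and side (292.5,171) in native pixels.

Run:
```python
from h import *
print(tri((251/.7,165/.7),(292.5/.7,171/.7)),atz('scene',251,165,.252),atz('side',292.5,171,.252))
```

```text
(array([ 0.5402142 , -0.04093264,  0.25268709]), np.float64(0.00030255378128434755)) [ 0.53974912 -0.04170972  0.252     ] [ 0.54053781 -0.04183512  0.252     ]
```

```bash
python3 -m jog '[60,0,0,0,0, 60,0,0,0,0, 60,0,0,0,0, 60,0,0,0,0, 60,0,0,-0.4,0, 44,0,0,-0.6,0, 44,-0.3,0,0,-0.5, 44,-0.5,0,0,-0.8, 44,-0.5,-0.3,0,-0.8, 44,-0.5,-0.3,0,-0.5, 44,-0.5,-0.3,0,0, 44,-0.3,-0.2,0,0, 44,0,0,0,0, 44,0,0,0,0, 44,0,0,0,0, 44,0,0,0,0]'
python3 - <<'E'
from h import *
print('togo',togo([.540,-.041,.262],0),Rm(observe()['ee_rot']).round(3).tolist())
w=get_image('wrist');a=get_image('scene')[150:350,150:350]
cv2.imwrite('pics/w5.png',np.hstack([w,cv2.resize(a,(240,240))[:240] if 0 else cv2.copyMakeBorder(cv2.resize(a,(240,240)),0,180,0,0,0)])[:,:,::-1])
E
```

```text
clock: 9.7
position: [0.5369, -0.03, 0.3488]
ee_rot: [-3.119, -0.095, -0.056]
force: [0.6, 0.2, 0.3]
width: 0.479
togo [-0.01785442  0.32190681  2.16570328] [[0.998, 0.061, 0.035], [0.06, -0.998, 0.022], [0.036, -0.02, -0.999]]
```

View pics/w5.png

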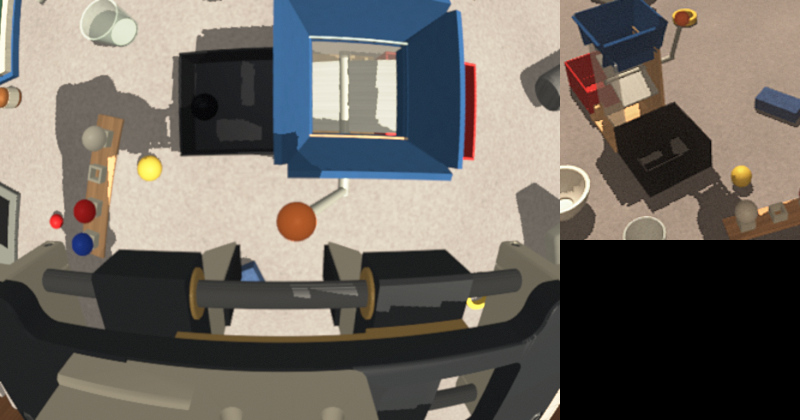

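The black ball lies in the black tray at (204,106), white, red and blue are still in the rack, and the knob is at (296,221). Next is the lever towards the red tray.

```bash
python3 -m jog '[44,0,0.3,0.4,0, 44,0,0,0.7,0, 44,0,0,0.7,0, 44,0,0,0.3,0, 35,0,0,0,0, 35,0,0,0,0, 35,0,0,0,0]'
python3 - <<'E'
from h import *
print('togo',togo([.5415,-.041,.268],0),togo([.549,-.149,.268],0))
E
```

```text
clock: 10.38
position: [0.545, -0.0424, 0.2615]
ee_rot: [-3.117, -0.089, -0.058]
force: [-0.9, 0.6, -0.7]
width: 0.386
togo [-0.07820519 -0.04390392 -0.16442013] [-0.04414288  2.66180133 -0.22059094]
```

```bash
python3 -m jog '[35,0,0.3,0,0, 35,0,0.4,0,0, 35,0,0.4,0,0, 35,0,0.4,0,0, 35,0,0.4,0,0, 35,0,0.4,0,0, 35,0,0.25,0,0, 35,0,0,0,0, 35,0,0,0,0]'
python3 - <<'E'
from h import *
print(togo([.549,-.149,.268],0))
E
```

```text
clock: 11.13
position: [0.5566, -0.1478, 0.2695]
ee_rot: [-3.116, -0.096, -0.081]
force: [-0.4, 1.5, -0.2]
width: 0.385
[-0.19403932  0.01944761  0.02730435]
```

```bash
python3 -m jog '[40,0,-0.05,-0.3,0, 40,0,0,-0.9,0, 40,-0.2,0,-0.9,0, 60,-0.3,-0.5,-0.2,0.5, 60,-0.2,-0.9,0,0.6, 60,-0.2,-0.9,0,0.6, 60,0,-0.95,0,0.6, 60,0,-0.95,0,0.5, 60,0,-0.95,0,0, 60,0,-0.95,0,0, 60,0,-0.95,0,0, 60,0,-0.95,0,0, 60,0,-0.5,0,0, 60,0,0,0,0]'
python3 - <<'E'
from h import *
for n in('scene','side','wrist'):
    i=get_image(n);h=cv2.cvtColor(i,cv2.COLOR_RGB2HSV);m=cv2.inRange(h,(5,180,120),(14,255,255))
    k,l,st,c=cv2.connectedComponentsWithStats(m)
    for j in range(1,k):
        if st[j,4]>25: print(n,st[j].tolist(),c[j].round(1),atz(n,*c[j],.252).round(4))
cv2.imwrite('pics/w6.png',i[:,:,::-1])
print('togo',togo([.4685,.2915,.044]),Rm(observe()['ee_rot']).round(3).tolist())
E
```

```text
clock: 12.3
position: [0.5657, 0.2088, 0.3829]
ee_rot: [-3.083, 0.376, -0.093]
force: [-1.2, -1.0, 0.1]
width: 0.656
scene [223, 140, 11, 12, 89] [228.3 145.4] [ 0.5441 -0.1554  0.252 ]
side [299, 142, 9, 10, 47] [302.5 147.9] [ 0.5488 -0.1426  0.252 ]
side [145, 368, 14, 8, 40] [152.  372.6] [0.5832 0.5453 0.252 ]
wrist [100, 154, 10, 18, 78] [104.7 162.7] [0.6532 0.3559 0.252 ]
togo [-3.38689764 -1.23294133  8.19696557] [[0.967, -0.245, 0.064], [-0.247, -0.969, 0.023], [0.056, -0.038, -0.998]]
```

View pics/w6.png

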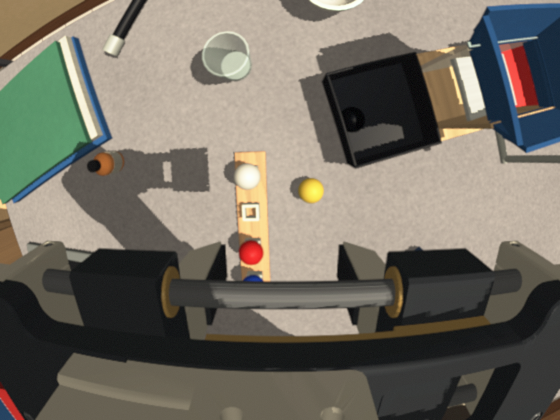

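Black is still in its tray at (353,118), white at (246,176), the empty cup at (250,212), red at (251,252). The knob masks in the scene and side views average y≈-0.149, about 54 mm towards red.

```bash
python3 - <<'E'
from h import *
print(atz('wrist',251,252,.044))
E
python3 -m jog '[64,-0.7,-0.3,0.3,-0.2, 64,-0.8,-0.3,0.3,0, 64,-0.8,-0.3,0.4,0, 64,-0.7,-0.2,0.6,0, 64,-0.1,0,0.9,0, 64,0,0,0.9,0, 64,0,0,0.9,0, 64,0,0,0.5,0, 64,0,0,0,0]'
python3 - <<'E'
from h import *
print('togo',togo([.4690,.2915,.044]),Rm(observe()['ee_rot']).round(3).tolist())
E
```

```text
[0.46998053 0.28850047 0.044     ]
clock: 13.2
position: [0.4711, 0.2628, 0.1836]
ee_rot: [-3.088, 0.392, -0.119]
force: [-0.1, 0.0, -0.5]
width: 0.698
togo [-0.48322182 -0.55466675  3.33698114] [[0.965, -0.248, 0.079], [-0.25, -0.968, 0.017], [0.072, -0.036, -0.997]]
```

```bash
python3 -m jog '[64,-0.4,-0.45,0.3,-0.2, 64,-0.1,-0.1,0.8,0, 64,0,0,0.7,0, 64,0,0,0,0]'
python3 - <<'E'
from h import *
print('togo',togo([.4690,.2910,.044]),Rm(observe()['ee_rot'])[:,0].round(3).tolist())
w=get_image('wrist')
cv2.imwrite('pics/w7.png',w[:,:,::-1])
E
```

```text
clock: 13.53
position: [0.4682, 0.2845, 0.1143]
ee_rot: [-3.09, 0.379, -0.13]
force: [-1.6, -0.4, -0.0]
width: 0.697
togo [-0.16117633 -0.09986953  1.60515495] [0.967, -0.242, 0.08]
```

View pics/w7.png

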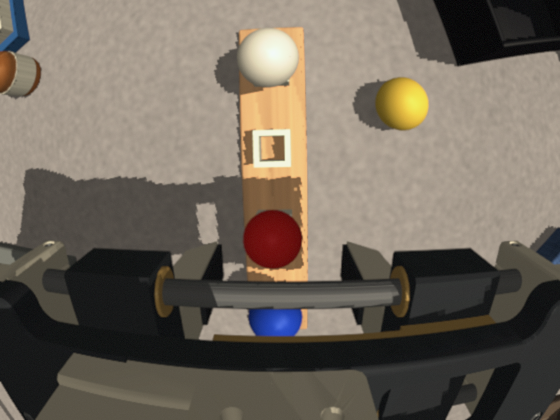

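Red is at (273,239), blue at (275,320), white at (268,58). I'll refine the red position from this view.

```bash
python3 - <<'E'
from h import *
b=atz('wrist',273,239,.044);print(b,togo(b))
E
python3 -m jog '[64,-0.15,-0.08,0.5,0, 64,-0.05,0,0.5,0, 64,0,0,0.35,0, 64,0,0,0.15,0, 64,0,0,0,0]'
python3 - <<'E'
from h import *
print('togo',togo([.4690,.2910,.044]))
E
```

```text
[0.46922836 0.29252714 0.044     ] [-0.19018145 -0.11907823  1.66091284]
clock: 14.0
position: [0.4754, 0.291, 0.0673]
ee_rot: [-3.077, 0.39, -0.151]
force: [-0.5, -0.7, -0.1]
width: 0.698
togo [-0.20760797  0.06747627  0.41245479]
```

```bash
python3 -m jog '[64,-0.22,0,0.25,0, 64,-0.05,0,0.25,0, 64,0,0,0,0]'
python3 - <<'E'
from h import *
print('togo',togo([.4690,.2920,.044]),Rm(observe()['ee_rot'])[:,2].round(3).tolist())
E
```

```text
clock: 14.25
position: [0.4709, 0.2946, 0.0515]
ee_rot: [-3.071, 0.396, -0.159]
force: [-0.1, -0.6, -0.2]
width: 0.695
togo [-0.04811185  0.08487895  0.0301878 ] [0.107, 0.028, -0.994]
```

```bash
python3 -m jog '[64,-0.05,0.08,0,0, 36,0,0,0,0, 36,0,0,0,0, 36,0,0,0,0, 30,0,0,0,0, 30,0,0,0,0, 30,0,0,0,0, 30,0,0,-0.2,0, 30,0,0,-0.5,0, 30,0,0,-0.8,0, 30,0,0,-0.9,0, 30,0,0,-0.9,0, 30,0,0,-0.9,0, 30,0,0,-0.9,0, 30,0,0,-0.9,0, 30,0,0,-0.6,0, 30,0,0,0,0]' 15
python3 - <<'E'
from h import *
print('togo',togo([.645,-.086,.31]),Rm(observe()['ee_rot']).round(3).tolist())
E
```

```text
clock: 15.67
position: [0.4365, 0.2824, 0.3329]
ee_rot: [-3.071, 0.395, -0.157]
force: [0.7, 0.4, -0.1]
width: 0.429
togo [7.30323533 7.63085796 0.71305869] [[0.962, -0.25, 0.106], [-0.254, -0.967, 0.028], [0.095, -0.054, -0.994]]
```

```bash
python3 -m jog '[30,0.4,0.4,0,0, 30,0.65,0.7,0,0, 30,0.65,0.7,0,0, 30,0.65,0.7,0,0, 30,0.65,0.7,0,0, 30,0.65,0.7,0,0, 30,0.65,0.7,0,0, 30,0.65,0.7,0,0, 30,0.65,0.7,0,0, 30,0.65,0.7,0,0, 30,0.6,0.6,0,0, 30,0.3,0.3,0,0, 30,0,0,0,0]'
python3 - <<'E'
from h import *
print('togo',togo([.645,-.086,.298]))
E
```

```text
clock: 16.75
position: [0.6397, -0.0972, 0.3443]
ee_rot: [-3.07, 0.374, -0.154]
force: [-1.3, -0.5, 0.0]
width: 0.428
togo [-0.04843195 -0.23793484  1.02367687]
```

```bash
python3 -m jog '[30,0,-0.2,0.5,0, 30,0,0,0.3,0, 30,0,0,0.1,0, 30,0,0,0,0]'
python3 - <<'E'
from h import *
print('togo',togo([.645,-.086,.298]))
a=get_image('scene')[:,:,::-1];b=get_image('side')[:,:,::-1]
cv2.imwrite('pics/c3.png',np.hstack([cv2.resize(a[110:310,130:330],(400,400),interpolation=2),cv2.resize(b[90:290,190:390],(400,400),interpolation=2)]))
E
```

```text
clock: 17.08
position: [0.644, -0.0888, 0.3064]
ee_rot: [-3.07, 0.377, -0.15]
force: [-0.3, -0.4, -0.7]
width: 0.425
togo [-0.01113606 -0.06114503  0.06357409]
```

View pics/c3.png

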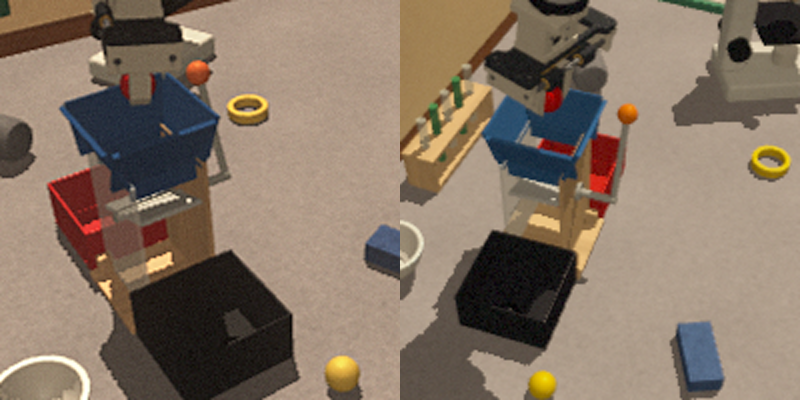

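The lever (scene crop (198,72), side crop (227,114)) and plate tip to the red side, and the red ball is held over the hopper. Releasing it.

```bash
python3 - <<'E'
from h import *
print(tri((229/.7,146/.7),(303.5/.7,147/.7)))
E
python3 -m jog '[60,0,0,0,0, 60,0,0,0,0, 60,0,0,0,0, 60,0,0,0,0, 60,0,0,-0.5,0, 60,0,0,-0.6,0, 60,-0.3,0,-0.4,-0.5, 60,-0.6,0,0,-0.8, 60,-0.6,0,0,-0.8, 60,-0.6,0,0,-0.5, 60,-0.5,0,0,0, 60,-0.3,0,0,0, 60,0,0,0,0, 60,0,0,0,0, 60,0,0,0,0, 60,0,0,0,0, 60,0,0,0,0, 60,0,0,0,0]'
python3 - <<'E'
from h import *
w=get_image('wrist');a=get_image('scene')[140:360,140:420]
a=cv2.resize(a,(240,189))
cv2.imwrite('pics/w8.png',np.hstack([w,cv2.copyMakeBorder(a,0,231,0,0,0)])[:,:,::-1])
E
```

```text
(array([ 0.54666711, -0.14425807,  0.25552931]), np.float64(0.0015941491188560632))
clock: 18.68
position: [0.5225, -0.0801, 0.3651]
ee_rot: [-3.106, -0.068, -0.183]
force: [0.2, 0.1, 0.1]
width: 0.657
```

The viewer limit is reached, so the red ball has to be verified numerically. I'll move the wrist camera over the red tray.

```bash
python3 -m jog '[60,0,0.5,-0.5,0, 60,0,0.8,-0.4,0, 60,0,0.8,0,0, 60,0,0.8,0,0, 60,0.3,0.6,0,0, 60,0.3,0.3,0,0, 60,0,0,0,0]'
python3 - <<'E'
from h import *
p=camera_params('wrist');i=get_image('wrist');print(p['xyz'])
K=np.array(p['intrinsics']);M=Rm(p['orientation'])
def proj(X):
    d=M.T@(np.array(X)-p['xyz']);r=np.hypot(d[0],d[1]);t=np.arctan2(r,d[2]);return K[0,0]*t*d[:2]/r+K[:2,2]
h=np.radians(4.3);xa=np.array([np.cos(h),np.sin(h)]);ya=np.array([-np.sin(h),np.cos(h)]);m=np.array([.645,-.087])
T=m-.135*ya
for a,b in((-.07,-.07),(-.07,.07),(.07,.07),(.07,-.07)): print('tray corner',proj([*(T+a*xa+b*ya),.07]).round())
c=[proj([*(T+a*xa+b*ya),.07]) for a in(-.07,.07) for b in(-.07,.07)]
lo=np.min(c,0).astype(int);hi=np.max(c,0).astype(int)
sub=i[max(lo[1],0):hi[1],max(lo[0],0):hi[0]];f=18
s=cv2.resize(sub,(f*2,f),interpolation=cv2.INTER_AREA)
print('R');[print(' '.join('%3d'%v for v in r)) for r in s[:,:,0]]
print('G');[print(' '.join('%3d'%v for v in r)) for r in s[:,:,1]]
g=cv2.GaussianBlur(sub[:,:,0],(3,3),0);print(lo,hi,cv2.HoughCircles(g,cv2.HOUGH_GRADIENT,1.5,20,param1=60,param2=18,minRadius=10,maxRadius=30))
E
```

```text
clock: 19.37
position: [0.5513, -0.2363, 0.3998]
ee_rot: [-3.107, -0.079, -0.18]
force: [0.3, -0.1, -1.4]
width: 0.644
[ 0.60921208 -0.23749648  0.54127796]
tray corner [330. 170.]
tray corner [234. 172.]
tray corner [232.  78.]
tray corner [328.  75.]
R
183 197 196 194 196 194 193 193 191 190 187 185 183 181 179 178 178 177 177 177 177 176 177 178 179 178 179 179 179 179 180 180 180 176 176 204
152 190 118 105 104 103 102 103 102 102 101 101 101 101 101 101 101 101 102 102 102 101 102 102 102 102 101 100  98  94  89  85  81  79  86 196
152 199 140 138 168 173 175 177 181 184 188 190 192 195 197 199 199 201 202 204 204 204 206 206 206 205 148 113 112 112 112 112 112 103  84 190
175 202 141 158 231 235 236 236 236 236 236 236 237 237 237 237 237 237 237 238 238 238 238 238 238 239 184 124 125 124 124 124 125 107  82 185
159 201 141 157 231 236 236 236 236 236 236 236 237 237 237 237 238 238 238 238 238 238 238 239 239 238 174 125 124 124 125 124 124 109  81 177
168 197 139 157 231 236 236 236 236 236 236 237 237 237 237 238 238 238 238 238 238 238 239 239 239 238 155 124 124 124 124 1
[... 3798 characters left out ...]
63  65  65  65  66  66  66  67  67  68  68  69  69  70  70  71  72  72  61  34  33  34  33  33  33  30  18  34
 85  59  31  32  51  57  59  58  57  58  61  59  59  60  59  60  60  58  59  61  62  59  62  63  58  59  56  34  33  33  33  33  34  31  19  33
 72  62  32  24  29  32  33  32  32  32  33  32  32  33  33  33  33  33  33  33  33  33  33  33  33  33  33  33  33  33  33  33  33  32  20  34
165  82  41  36  40  42  43  44  45  46  47  49  50  50  51  53  54  54  55  56  57  56  57  56  57  58  58  58  58  57  58  57  57  59  57  61
[232  75] [329 171] [[[26.25     69.75     24.099998]
  [27.75     29.25     27.400002]
  [75.75     45.75     17.5     ]
  [80.25     24.75     14.05    ]]]
```

The intensity grid shows a shaded sphere with its cast shadow inside the red tray. I'll run a last check of the rack and hand in.

Run:
```python
from h import *
d0=cv2.resize(cv2.imread('pics/d0.png')[:,:,::-1],(560,420),interpolation=cv2.INTER_AREA);b=get_image('side')
for n,(u,v) in dict(white=(330,427),black=(356,444),red=(382,462),blue=(411,481),yellow=(373,404),smallred=(378,525)).items():
    u,v=int(u*.7),int(v*.7);print(n,d0[v-2:v+3,u-2:u+3].mean((0,1)).round(),b[v-2:v+3,u-2:u+3].mean((0,1)).round())
# black tray now vs start (side view)
print(cv2.absdiff(d0,b)[205:265,215:280].max(2).reshape(-1).__gt__(40).sum())
sign_off()
```

```text
white [219. 204. 176.] [217. 201. 173.]
black [22. 21. 21.] [182. 166. 135.]
red [202.  11.   5.] [169. 156. 127.]
blue [ 39.  77. 167.] [ 38.  75. 165.]
yellow [218. 182.   1.] [146. 115.   5.]
smallred [203.  12.   7.] [201.  12.   7.]
134
the job is handed in; nothing more can be done
```

The sorting is done and the job is handed in, at about 19.5 s on the robot's clock. I leaned the lever to the black side (knob about 52 mm sideways) and dropped the black atom. After seeing it lying in the black tray, I leaned the lever to the red side (knob about 50–54 mm) and dropped the larger red atom.

**Last checks:**
- **Red atom:** I had reached the picture limit, so I checked this by pixel values instead. They show a shaded ball and its shadow inside the red tray.
- **Black atom:** the last picture that showed it, before the red drop, had it in the black tray. I did not look at that tray again after the red drop.
- **Rack:** in the side camera, white and blue have the same colours at their pixels as at the start, and the black and red cups are empty.
- **Look-alikes:** the small red ball is unchanged. The yellow ball's pixel came out darker, but still yellow, which is probably the arm's shadow; I didn't confirm that.
- **Gripper:** it was empty and clear of everything at the end.

**Imperfections:** circle detection in the red tray gave several candidate circles, so I relied on the pixel values. The tool also tilted about 6 degrees by the second grasp, with no visible effect on it.

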